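Put the joiner's tools back on their outlines

ROBOT

A 6-joint arm with a two-finger parallel gripper is mounted at the origin on the work surface. World frame = base frame: x ahead of the robot, y to its left, z up, the work surface at z = 0. Lengths are in m, angles in rad, forces in N, time in s.
With the tool pointing down it reaches from about 0.35 to 0.975 m from the base axis. Payload 4.9 kg.
Tool frame: the origin (TCP) lies on the centre line of the jaws, within the pads' length; the fingertips stand ctrl.tcp_to_tips ahead of it and the grasp point (between the pads) lies 3 mm ahead of it (ctrl.tcp_to_tips is the distance from the TCP to the fingertips, in m); z points along the fingers, y is the direction in which the jaws open and shut (so a half turn about z gives the same grasp; the last joint's range is limited). The gripper opens to 85 mm and grips with 20 to 120 N. Pads are 22 mm wide; open, the fingers measure 114 mm over their backs; the gripper's body (76 mm by 85 mm) begins 54 mm behind the grasp point. The pads swing forward as they close: fully open they stand 13 mm farther back than shut.
Start: joints at [0.983, 0.053, 1.613, -0, 1.476, -0.119], TCP at [0.282, 0.558, 0.253] pointing down, gripper open.
Joint ranges: [-3.01, 3.01], [-1.01, 2.22], [0.06, 2.58], [-1.02, 4.17], [0.09, 2.62], [-3.14, 3.14]. Speed limits (rad/s): [2.57, 2.57, 3.14, 3.14, 3.14, 3.14].

INTERFACE

Orientations are given as a rotation vector (axis times angle).
In Python, from station import ctrl, vision gives the robot as it stands.
- The arm moves only by the tool jog_arm, never from a script. Its argument "deltas" is a list of rows, each a list of 7 numbers: the turn, a rotation vector about the tool's x, y, z in rad, then the shift along the tool's x, y, z in cm, then the opening, from 0 (shut) to 1 (fully open). A call has 1 to 12 rows; each row shifts and turns the commanded pose from where the row before left it, along the tool's axes as they then stand; what a row does not reach is not made up. A row lasts 1/12 s, in which the tool goes at most 41.7 mm and 7.16 degrees, less where a joint would pass 70% of its speed; a pose out of reach is approached as far as the arm can. A call with a gripper value outside its range is refused whole. The fingers move at their own pace and stop on an object; "grip_force" is the grip in N (left out, the last holds). Time passes only in rows, so rows that do not move let the fingers close. It gives the time, the measured TCP pose, the force and the opening at its end, in the units of the state.
- ctrl.get_obs(): the state, without advancing time (a new reading comes with each control period).
- vision.get_image(name): name is "scene" or "top" or "wrist"; returns (picture, depth): 480x640x3 uint8, red, green, blue; 480x640 float32, m along the optical axis (not along the pixel's ray), 0 where there is no reading.
- vision.calibration(name): a dict with "fx", "fy", "cx", "cy" (pixels), "rvec" (rotation vector, rad) and "tvec" (3), from world to camera coordinates, as OpenCV has them; the wrist camera has in their place "hand_eye" (4x4, takes a point from camera to tool coordinates, whose origin is the TCP and whose axes are the flange's). Camera axes: x right, y down, z forward; pixel columns grow to the right and rows downward; lengths in m; the calibration is good to about 2 mm. A picture is of the moment at which its call begins: read the wrist's pose just before it. calibration takes no time and is no camera call.
- ctrl.finish_job(): hands the job in, once; it reports no verdict.
The state is a dict: "t": time; "q": joint angles; "dq": joint speeds; "effort": joint torques, N m; "tool_pos": TCP position; "tool_rot": TCP orientation; "contact_force": force on the tool from outside, world axes, zero at the start; "wrist_torque": the same for the moment, N m; "opening": finger opening in m.
Only numpy, scipy, OpenCV 4.12 (cv2) and the standard library are available. Lean on these libraries where they do the work, as an engineer would, in place of code of your own. Each camera call takes 0.05 s, during which the arm holds its last target. There are 200 camera calls.

TASK

Put the four hand tools away on the boards with their painted black outlines: mallet, block plane, try square and chisel each lying flat squarely on its own outline, pointing the way the outline shows (the plane's is a plain rectangle, so either way round will do). The mallet and the plane have been left on each other's boards, so one of them has to be put aside on a free part of the bench first. Leave the glue bottle and the steel pot where they stand.

Things in the scene. Friction and masses are not known exactly. Their poses are not given: they have to be found in the camera images.
- mallet: small wooden joiner's mallet lying flat, about 0.24 kg. Origin: underside of the head, below the head's centre; z up; handle runs along -x. Head 50 (x) x 90 (y) x 50 mm high, centred on the origin. Handle 22 mm wide (y), 26 mm high, from x = -25 to -135 mm, its mid-height at z = 25 mm. Grip it across the handle at about x = -48 mm. At the start it lies on the plane's board.
- plane: metal block plane (light grey body) standing on its sole, about 0.55 kg: body 140 (x) x 44 (y) x 30 mm high with straight sides, blade and brass knobs on top up to 52 mm. Origin: centre of the sole; z up, x along its length. Grip it across the 44 mm width at its middle. At the start it stands on the mallet's board.
- square: try square lying flat on the bench, about 0.18 kg: dark wooden stock 110 (x) x 22 (y) x 24 mm high, origin at the centre of the stock's underside, z up; flat steel blade 22 mm wide and 4 mm thick leaves the stock's +x end at right angles, along +y, to y = +91 mm (centred on x = +44 mm, 10 to 14 mm above the underside). Grip it across the stock at its middle.
- chisel: wood chisel lying flat on the bench, about 0.18 kg: wooden handle 104 (x) x 26 (y) x 26 mm high with flat sides, origin below the handle's centre on its underside, z up; steel blade 18 mm wide and 5 mm thick runs along +x from x = +52 to +132 mm at mid-height of the handle. Balances at about x = +17 mm; grip it across the handle at about x = +15 mm.
- mallet_board: fixed plywood board 200 x 118 mm (x by y), 6 mm thick, lying flat, origin at the centre of its underside, z up, top surface at z = +6 mm; painted on it is a flat black outline, about 3 mm larger all round than the tool, the T of the mallet: head (the crossbar) towards +x. The mallet fits when its origin is at x = +55, y = 0 mm of the board and its x axis points along the board's x.
- plane_board: fixed plywood board 200 x 118 mm (x by y), 6 mm thick, lying flat, origin at the centre of its underside, z up, top surface at z = +6 mm; painted on it is a flat black outline, about 3 mm larger all round than the tool, a plain rectangle 146 x 50 mm at the centre of the board, long side along x. The plane fits when its origin is at x = 0, y = 0 of the board with its x along the board's x, either way round.
- square_board: fixed plywood board 200 x 118 mm (x by y), 6 mm thick, lying flat, origin at the centre of its underside, z up, top surface at z = +6 mm; painted on it is a flat black outline, about 3 mm larger all round than the tool, the L of the square. The square fits when its origin is at x = 0, y = -40 mm of the board and its x axis points along the board's x (blade towards +y).
- chisel_board: fixed plywood board 200 x 118 mm (x by y), 6 mm thick, lying flat, origin at the centre of its underside, z up, top surface at z = +6 mm; painted on it is a flat black outline, about 3 mm larger all round than the tool, the chisel, broad handle towards -x and narrower blade towards +x. The chisel fits when its origin is at x = -40, y = 0 mm of the board and its x axis points along the board's x.
- glue: bystander: white plastic glue bottle with orange cap, 56 mm diameter, 100 mm high, standing on the bench; origin at the centre of its base. Leave it alone.
- pot: bystander: small open steel pot, 68 mm diameter at the rim, 75 mm high, standing on the bench; origin at the centre of its base. Leave it alone.
There are look-alikes about, which are no part of the job. There is more than one size of the chisel; the one meant has the size given above. What is shaped like the chisel_board but orange is not meant.

How it is judged:
At the end, for the whole second after the job is handed in: Mallet, plane, square and chisel each lie flat on their own board, at rest, within 14 mm along and across of the spot where they fit the outline and within 0.2 rad of its direction, mallet, square and chisel the right way round (the plane either way) (x of mallet in the frame of mallet_board between 0.041 and 0.069 m and y of mallet in the frame of mallet_board between -0.014 and 0.014 m and z of mallet in the frame of mallet_board between 0 and 0.012 m and angle between the x axis of mallet and the x axis of mallet_board, either way round below 0.2 rad and angle between each of mallet, plane, square, chisel's own z axis and vertical below 0.12 rad and linear speed of each of mallet, plane, square, chisel below 0.02 m/s and angular speed of each of mallet, plane, square, chisel below 0.2 rad/s and x of plane in the frame of plane_board between -0.014 and 0.014 m and y of plane in the frame of plane_board between -0.014 and 0.014 m and z of plane in the frame of plane_board between 0 and 0.012 m and angle between the x axis of plane and the x axis of plane_board, either way round below 0.2 rad and x of square in the frame of square_board between -0.014 and 0.014 m and y of square in the frame of square_board between -0.054 and -0.026 m and z of square in the frame of square_board between 0 and 0.012 m and angle between the x axis of square and the x axis of square_board, either way round below 0.2 rad and x of chisel in the frame of chisel_board between -0.054 and -0.026 m and y of chisel in the frame of chisel_board between -0.014 and 0.014 m and z of chisel in the frame of chisel_board between 0 and 0.012 m and angle between the x axis of chisel and the x axis of chisel_board, either way round below 0.2 rad and x of mallet_board in the frame of mallet below 0 m and x of chisel_board in the frame of chisel above 0 m and y of square_board in the frame of square above 0 m); the robot touches nothing.
It fails at once if the glue bottle is shoved more than 20 mm or knocked over (distance of glue from where it was at the start of the episode above 0.02 m or angle between glue's own z axis and vertical above 0.3 rad).
It fails at once if the steel pot is shoved more than 20 mm or knocked over (distance of pot from where it was at the start of the episode above 0.02 m or angle between pot's own z axis and vertical above 0.3 rad).
It also fails if it takes over 128 s, if anything falls off the work surface, if the arm or the gripper's body presses on something with over 40 N, if the wrist force passes 120 N, or if a joint passes its speed limit or range.

## Working session

There is one attempt and no reset: what is moved stays moved. The work goes in short steps, Python scripts to look and compute and a tool call to move; the robot and the scene stay as the last step left them, time stands still between calls to the robot, and variables do not carry over. Pictures are saved under pics/ and viewed, about 12 in all and at most 16, crops included, and the job is handed in when it is done.

Besides the shell and the picture viewer there is one more tool, called by a JSON object that holds its "fn" and its "kwargs". jog_arm: Moves the arm, as the interface text tells. Its arguments: {"type":"object","properties":{"deltas":{"type":"array"},"grip_force":{"type":"number"}},"required":["deltas"]}

```bash
ls; mkdir -p pics; python3 - <<'E'
from station import ctrl, vision
import cv2,numpy as np
o=ctrl.get_obs();print(o['t'],o['tool_pos'],o['tool_rot'],o['opening'],ctrl.tcp_to_tips)
for n in('top','scene'):
    im,d=vision.get_image(n);c=vision.calibration(n);print(n,c)
    np.savez(f'pics/{n}0.npz',im=im,d=d)
    cv2.imwrite(f'pics/{n}0.png',im[:,:,::-1])
print(vision.calibration('wrist'))
E
```

```text
pics
0.0 [0.28204651 0.55708582 0.25203466] [-0.72946401 -3.05497333  0.0030595 ] 0.08517357135515426 0.022
top {'fx': 595.0747000683061, 'fy': 595.0747000683061, 'cx': 315.59971059411794, 'cy': 241.14593788674946, 'rvec': array([ 2.12238985, -2.09714063,  0.21716667]), 'tvec': array([0.01791376, 0.46884751, 1.4484954 ])}
scene {'fx': 442.72911285995553, 'fy': 442.72911285995553, 'cx': 325.9063714904111, 'cy': 242.7886427632019, 'rvec': array([ 2.12215461,  1.59382289, -0.47644222]), 'tvec': array([-0.15192134, -0.36804279,  1.50169969])}
{'fx': 348.23165069078954, 'fy': 348.23165069078954, 'cx': 321.36035462219184, 'cy': 235.94762302080596, 'hand_eye': array([[-6.48441798e-04, -9.50525797e-01, -3.10644955e-01,
         7.85907988e-02],
       [ 9.99998592e-01, -1.09713194e-03,  1.26965310e-03,
         6.87634576e-04],
       [-1.54765653e-03, -3.10643695e-01,  9.50525171e-01,
        -1.22516510e-01],
       [ 0.00000000e+00,  0.00000000e+00,  0.00000000e+00,
         1.00000000e+00]])}
```

View pics/top0.png

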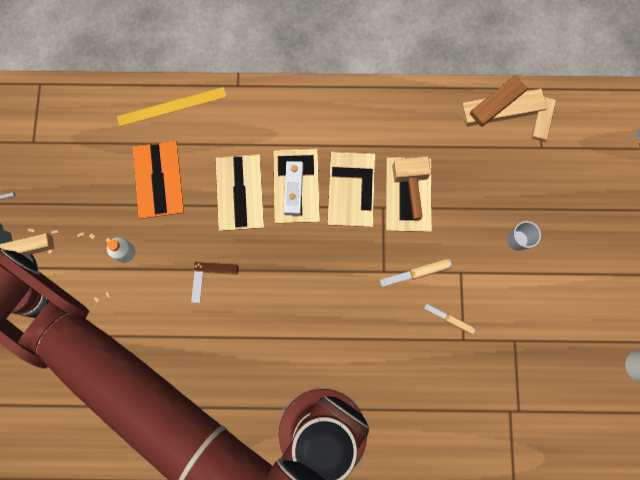

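View pics/scene0.png

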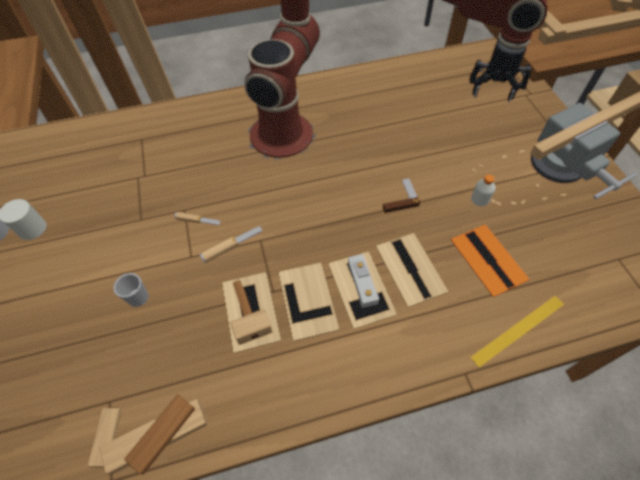

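The top view shows these items:
- Boards, left to right: chisel (240,192), mallet with the plane on it (297,186), square (352,190), and plane with the mallet on it (409,195). An orange decoy board is at (158,180).
- Square at (215,268).
- Two chisels, at (415,273) and (450,319), to be told apart by length.
- Glue at (120,249) and pot at (525,235).

Next I measure colour and height components.

```bash
cat > h.py <<'E'
import numpy as np,cv2
from scipy.spatial.transform import Rotation as R
from station import ctrl,vision
def cam(n,obs=None):
    c=vision.calibration(n);K=np.array([[c['fx'],0,c['cx']],[0,c['fy'],c['cy']],[0,0,1]])
    if n!='wrist':
        r=cv2.Rodrigues(c['rvec'])[0].T; return K,r,-r@c['tvec']
    H=c['hand_eye'];r=R.from_rotvec(obs['tool_rot']).as_matrix()
    return K,r@H[:3,:3],r@H[:3,3]+obs['tool_pos']
def cast(cm,uv,z):
    K,r,t=cm;uv=np.atleast_2d(np.array(uv,float))
    d=(r@np.linalg.inv(K)@np.c_[uv,np.ones(len(uv))].T).T
    return t+d*((z-t[2])/d[:,2])[:,None]
def xyz(cm,d):
    K,r,t=cm;v,u=np.mgrid[:480,:640]
    p=np.linalg.inv(K)@np.stack([u.ravel(),v.ravel(),np.ones(u.size)])*d.ravel()
    return ((r@p).T+t).reshape(480,640,3)
def rect(cm,mask,z):
    "min-area rect in world of mask's contour on plane z: centre, long, short, yaw of long axis deg"
    cs=max(cv2.findContours(mask.astype(np.uint8),0,2)[0],key=cv2.contourArea)
    p=cast(cm,cs[:,0],z)[:,:2].astype(np.float32)
    b=cv2.boxPoints(cv2.minAreaRect(p));a,bb=b[1]-b[0],b[2]-b[1]
    l,s=(a,bb) if np.linalg.norm(a)>np.linalg.norm(bb) else (bb,a)
    return b.mean(0).round(4),np.linalg.norm(l).round(4),np.linalg.norm(s).round(4),round(np.degrees(np.arctan2(l[1],l[0]))%180,1)
E
python3 - <<'E'
from h import *
f=np.load('pics/top0.npz');im,d=f['im'],f['d'];cm=cam('top');P=xyz(cm,d);print('cam',cm[2])
print('bench z',np.median(P[300:320,250:350,2]),P[300:320,250:350,2].std())
for n,(u,v) in dict(board=(250,220),bench=(300,300),black=(240,215),orange=(140,200),plane=(290,205),head=(411,168),handle=(415,205),sqstock=(222,268),sqbl=(197,290),chh=(435,268),chb=(395,279)).items(): print(n,im[v,u],P[v,u].round(3))
Z=P[:,:,2]
roi=np.zeros((480,640),bool);roi[130:345,110:550]=1;roi[300:,:380]=0
for lo,h in((.004,'low'),(.02,'mid'),(.04,'hi')):
    n,l,s,c=cv2.connectedComponentsWithStats(((Z>lo)&roi).astype(np.uint8))
    for i in range(1,n):
        if s[i,4]>40: m=l==i;z=np.percentile(Z[m],80 if h!='low' else 50);print(h,s[i,:4],s[i,4],'z%.3f'%z,*rect(cm,m,z))
c=im[140:340,190:470,::-1];cv2.imwrite('pics/crop.png',cv2.resize(c,None,fx=2.85,fy=2.85,interpolation=cv2.INTER_CUBIC))
E
```

```text
cam [0.15833428 0.01632537 1.5142462 ]
bench z 5.781859061970707e-06 0.10140842539038458
board [246 225 169] [0.533 0.196 0.004]
bench [185 135  88] [0.325 0.062 0.001]
black [26 25 27] [0.545 0.222 0.008]
orange [244 131  52] [0.583 0.487 0.006]
plane [219 220 223] [0.565 0.09  0.039]
head [239 201 142] [ 0.661 -0.219  0.059]
handle [171 110  66] [ 0.567 -0.23   0.043]
sqstock [91 50 33] [0.401 0.26  0.026]
sqbl [209 209 215] [0.347 0.324 0.008]
chh [247 217 158] [ 0.408 -0.28   0.025]
chb [206 206 212] [ 0.38  -0.179  0.016]
low [529 130  20  12] 179 z0.018 [ 0.7705 -0.5683] 0.0518 0.0312 90.6
low [131 141  55  79] 2591 z0.008 [0.6415 0.4387] 0.2132 0.1412 9.9
low [269 147  53  78] 2705 z0.009 [0.628  0.0807] 0.2133 0.136 1.5
low [215 150  52  81] 2503 z0.008 [0.614 0.227] 0.2246 0.1277 5.6
low [327 151  51  80] 2382 z0.007 [ 0.6165 -0.0687] 0.2146 0.1316 178.1
low [381 155  54  79] 2791 z0.011 [ 0.6083 -0.215 ] 0.2133 0.137 179.5
low [506 220  36  31] 694 z0.045 [ 0.4891 -0.5014] 0.0918 0.0714 134.1
low [110 237  26  27] 527 z0.066 [0.4378 0.5023] 0.0687 0.0619 4.8
low [380 259  7
[... 240 characters left out ...]
2244] 0.1666 0.0942 4.6
mid [283 161  20  54] 910 z0.047 [0.609  0.0836] 0.142 0.0442 178.1
mid [509 222  32  28] 524 z0.072 [ 0.4842 -0.4942] 0.0786 0.0686 90.7
mid [110 238  25  24] 473 z0.083 [0.435  0.4987] 0.0604 0.0575 90.7
mid [409 259  43  20] 397 z0.028 [ 0.4062 -0.2671] 0.106 0.0265 107.1
mid [194 262  44  12] 342 z0.027 [0.4017 0.2766] 0.11 0.0231 87.3
hi [394 157  37  62] 997 z0.057 [ 0.6096 -0.2255] 0.1617 0.0913 4.6
hi [289 165  10   7] 46 z0.048 [0.6615 0.0831] 0.0232 0.0163 90.7
hi [285 181  14  26] 254 z0.056 [0.5906 0.0864] 0.0664 0.0331 1.1
hi [511 222  30  28] 388 z0.074 [ 0.4828 -0.4951] 0.0774 0.065 134.1
hi [110 238  21  23] 404 z0.092 [0.4346 0.5001] 0.0564 0.0488 4.4
```

View pics/crop.png

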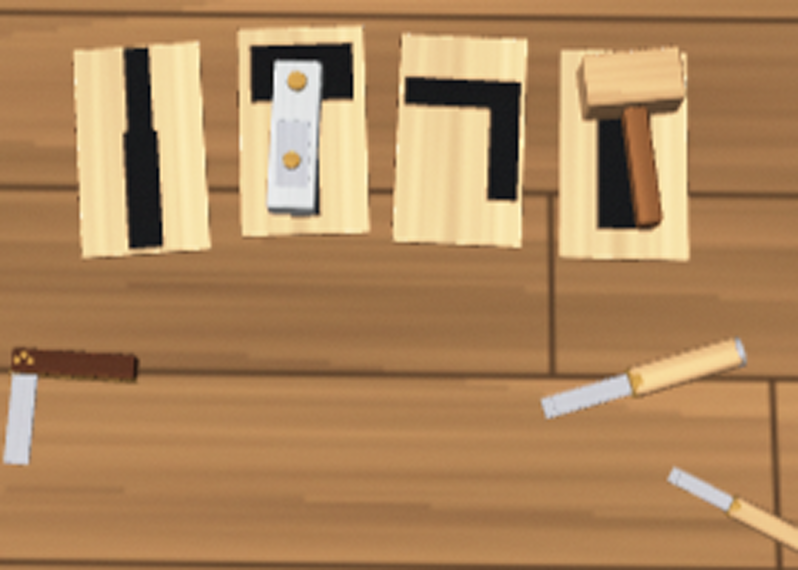

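The crop confirms the chisel: the larger one, with its handle at original px (430,268), measures 106 x 26 mm and fits the description. The other at (450,319) is only about 144 mm long overall. The square's blade is at its left end, as expected. Board edges come next, by colour.

```bash
python3 - <<'E'
from h import *
f=np.load('pics/top0.npz');im,d=f['im'],f['d'];cm=cam('top');Z=xyz(cm,d)[:,:,2]
hsv=cv2.cvtColor(im,cv2.COLOR_RGB2HSV);V=hsv[...,2]
for n,(a,b) in dict(chisel=(212,267),mallet=(269,324),square=(325,380),plane=(382,437)).items():
    m=np.zeros((480,640),np.uint8);w=(im[...,2]>115)&(V>200)|(V<50)
    if n=='plane': w|=(Z>.02)
    m[145:236,a:b]=w[145:236,a:b];m=cv2.morphologyEx(m,2,np.ones((3,3)))
    print(n,*rect(cm,m,.006))
    k=np.zeros_like(m);k[145:236,a:b]=(V<60)[145:236,a:b];k=cv2.morphologyEx(k,2,np.ones((2,2)))
    print('  black',*rect(cm,k,.006))
m=np.zeros((480,640),np.uint8)
w=(Z>.045);m[150:182,385:440]=w[150:182,385:440];print('head',*rect(cm,m,.056))
m[:]=0;w=(Z>.028)&(im[...,2]<100);m[182:225,400:432]=w[182:225,400:432];print('handle',*rect(cm,m,.044))
E
```

```text
chisel [0.6111 0.2052] 0.2011 0.0724 5.0
  black [0.6078 0.2245] 0.1898 0.0287 5.1
mallet [0.6293 0.0781] 0.2011 0.1177 2.4
  black [0.6817 0.0759] 0.0908 0.0503 90.7
square [ 0.6215 -0.0682] 0.2012 0.1174 177.9
  black [ 0.6189 -0.0729] 0.1122 0.101 179.6
plane [ 0.6101 -0.2189] 0.2027 0.1174 179.3
  black [ 0.5872 -0.215 ] 0.1013 0.0313 179.0
head [ 0.6616 -0.2217] 0.0907 0.0575 95.9
handle [ 0.5791 -0.2296] 0.1016 0.0249 6.2
```

```bash
cat > go.py <<'E'
import sys
from h import *
# args: x y z yaw (deg of tool y, mod 180) -> turn about tool z, then shift cm in tool axes after turn
x,y,z,w=map(float,sys.argv[1:5]);o=ctrl.get_obs();r=R.from_rotvec(o['tool_rot']);M=r.as_matrix()
cy=np.degrees(np.arctan2(M[1,1],M[0,1]));dw=(w-cy+90)%180-90
tilt=M.T@np.cross(M[:,2],[0,0,-1]);N=R.from_rotvec([0,0,np.radians(dw)]).as_matrix()@M
print('t',round(o['t'],2),'pos',o['tool_pos'].round(4),'yawy',cy.round(1),'open',round(o['opening'],4),'F',np.round(o['contact_force'],1),'q6',o['q'][5].round(2))
print('turn z',round(-np.radians(dw),3),'tilt fix',tilt.round(3),'shift now',((M.T@([x,y,z]-o['tool_pos']))*100).round(2),'after turn',((N.T@([x,y,z]-o['tool_pos']))*100).round(2))
E
python3 go.py 0.614 -0.226 0.15 96
```

```text
t 0.1 pos [0.2821 0.5571 0.2522] yawy 63.1 open 0.0856 F [ 0.1 -0.4  0.2] q6 -0.12
turn z -0.574 tilt fix [-0.002 -0.     0.   ] shift now [-65.   -54.85  10.3 ] after turn [-24.83 -81.34  10.36]
```

{"fn": "jog_arm", "kwargs": {"deltas": [[0, 0, -0.115, 0, 0, 0, 1], [0, 0, -0.115, 0, 0, 0, 1], [0, 0, -0.115, 0, 0, 0, 1], [0, 0, -0.115, 0, 0, 0, 1], [0, 0, -0.115, 0, 0, 0, 1], [0, 0, 0, -1.2, -3.8, 0, 1], [0, 0, 0, -1.2, -3.8, 0, 1], [0, 0, 0, -1.2, -3.8, 0, 1], [0, 0, 0, -1.2, -3.8, 0, 1], [0, 0, 0, -1.2, -3.8, 0, 1], [0, 0, 0, -1.2, -3.8, 0, 1], [0, 0, 0, -1.2, -3.8, 0, 1]]}}

```text
t: 1.1
tool_pos: [0.3941, 0.3001, 0.2528]
tool_rot: [0.168, -3.137, 0.0]
contact_force: [0.4, -0.1, 0.2]
opening: 0.0854
```

{"fn": "jog_arm", "kwargs": {"deltas": [[0, 0, 0, -1.2, -3.8, 0, 1], [0, 0, 0, -1.2, -3.8, 0, 1], [0, 0, 0, -1.2, -3.8, 0, 1], [0, 0, 0, -1.2, -3.8, 0, 1], [0, 0, 0, -1.2, -3.8, 0, 1], [0, 0, 0, -1.2, -3.8, 0, 1], [0, 0, 0, -1.2, -3.8, 0, 1], [0, 0, 0, -1.2, -3.8, 0, 1], [0, 0, 0, -1.2, -3.8, 0, 1], [0, 0, 0, -1.2, -3.8, 0, 1], [0, 0, 0, -1.2, -3.8, 0, 1], [0, 0, 0, -1.2, -3.8, 0, 1]]}}

```text
t: 2.1
tool_pos: [0.5858, -0.1382, 0.2527]
tool_rot: [0.166, -3.136, -0.001]
contact_force: [-0.0, 0.5, 0.9]
opening: 0.0852
```

```bash
python3 go.py 0.614 -0.226 0.15 96; python3 - <<'E'
from h import *
o=ctrl.get_obs();im,d=vision.get_image('wrist');np.savez('pics/w1.npz',im=im,d=d,p=o['tool_pos'],r=o['tool_rot']);cv2.imwrite('pics/w1.png',im[:,:,::-1])
cm=cam('wrist',o);P=xyz(cm,d);Z=P[...,2]
n,l,s,c=cv2.connectedComponentsWithStats(((Z>.022)&(Z<.07)&(d>0)).astype(np.uint8))
for i in range(1,n):
    if s[i,4]>400: m=l==i;print(s[i],*rect(cm,m,.04))
E
```

```text
t 2.1 pos [ 0.5858 -0.1382  0.2527] yawy 96.1 open 0.0852 F [-0.   0.5  0.9] q6 -2.03
turn z 0.001 tilt fix [ 0.    -0.001 -0.   ] shift now [-1.89 -9.04 10.26] after turn [-1.9  -9.04 10.26]
[131   0  72  14 584] [ 0.4303 -0.2832] 0.0588 0.0094 96.1
[ 181  140   97  162 7928] [ 0.617  -0.2312] 0.1676 0.0985 6.0
[ 484  184   88  132 6550] [0.6141 0.0816] 0.1392 0.0635 178.1
[   0  351  111   89 3463] [ 0.8337 -0.4528] 0.1942 0.0784 127.7
```

View pics/w1.png

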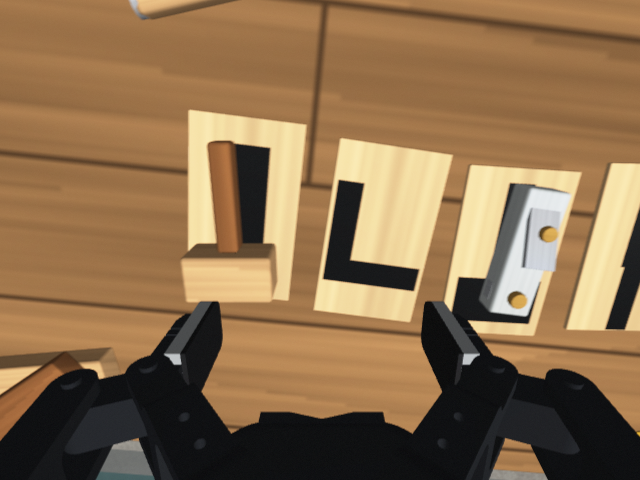

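The wrist view shows the mallet at (228,220), the square board at (380,230) and the plane at (525,250), matching the top view. Next I refine the measurements from here.

```bash
python3 - <<'E'
from h import *
f=np.load('pics/w1.npz');im,d=f['im'],f['d'];cm=cam('wrist',dict(tool_pos=f['p'],tool_rot=f['r']))
print('handle end/join',cast(cm,[(222,141),(230,250)],.044)[:,:2].round(4))
print('head far corners top',cast(cm,[(183,302),(273,302)],.056)[:,:2].round(4))
V=cv2.cvtColor(im,cv2.COLOR_RGB2HSV)[...,2];w=((im[...,2]>125)&(V>200)|(V<50))
for n,(a,b) in dict(square=(312,456)).items():
    m=np.zeros((480,640),np.uint8);m[130:325,a:b]=w[130:325,a:b];m[295:325,312:345]&=(V[295:325,312:345]>100);m[:,:][298:,420:]=0
    m=cv2.morphologyEx(m,2,np.ones((5,5)));print(n,*rect(cm,m,.006))
k=np.zeros((480,640),np.uint8);k[170:292,322:422]=(V<50)[170:292,322:422];print('L',*rect(cm,k,.006))
print('plane board corners',cast(cm,[(190,111),(307,125),(288,300)],.006)[:,:2].round(4))
print('mallet board corners',cast(cm,[(470,166),(581,173),(535,335),(444,331)],.006)[:,:2].round(4))
E
```

```text
handle end/join [[ 0.5338 -0.235 ]
 [ 0.6401 -0.2251]]
head far corners top [[ 0.6975 -0.2689]
 [ 0.6879 -0.177 ]]
square [ 0.5881 -0.069 ] 0.1303 0.1182 177.7
L [ 0.6236 -0.0705] 0.1147 0.1057 177.8
plane board corners [[ 0.5111 -0.2774]
 [ 0.5121 -0.16  ]
 [ 0.7116 -0.1642]]
mallet board corners [[0.535  0.0135]
 [0.5299 0.1318]
 [0.728  0.1419]
 [0.7341 0.0291]]
```

{"fn": "jog_arm", "kwargs": {"deltas": [[0, 0, 0, -0.7, -3.0, 2, 1], [0, 0, 0, -0.6, -3.0, 3, 1], [0, 0, 0, -0.6, -3.0, 3, 1], [0, 0, 0, 0, 0, 0, 1], [0, 0, 0, 0, 0, 0, 1]]}}

```text
t: 2.57
tool_pos: [0.6118, -0.2224, 0.1709]
tool_rot: [0.163, -3.131, -0.006]
contact_force: [-0.7, 0.2, 0.4]
opening: 0.0854
```

```bash
python3 go.py 0.614 -0.226 0.034 96
```

```text
t 2.57 pos [ 0.6118 -0.2224  0.1709] yawy 96.0 open 0.0854 F [-0.7  0.2  0.4] q6 -2.14
turn z -0.001 tilt fix [ 0.004 -0.006 -0.   ] shift now [-0.26 -0.43 13.69] after turn [-0.26 -0.43 13.69]
```

{"fn": "jog_arm", "kwargs": {"deltas": [[0, 0, 0, -0.3, -0.4, 3, 1], [0, 0, 0, 0, 0, 3, 1], [0, 0, 0, 0, 0, 3, 1], [0, 0, 0, 0, 0, 2, 1], [0, 0, 0, 0, 0, 1.4, 1], [0, 0, 0, 0, 0, 1.1, 1], [0, 0, 0, 0, 0, 0, 1], [0, 0, 0, 0, 0, 0, 1]]}}

```text
t: 3.23
tool_pos: [0.6177, -0.2256, 0.0411]
tool_rot: [-0.168, 3.136, -0.001]
contact_force: [0.1, -1.2, 1.2]
opening: 0.0854
```

{"fn": "jog_arm", "kwargs": {"deltas": [[0, 0, 0, 0, 0, 0, 0], [0, 0, 0, 0, 0, 0, 0], [0, 0, 0, 0, 0, 0, 0], [0, 0, 0, 0, 0, 0, 0], [0, 0, 0, 0, 0, 0, 0], [0, 0, 0, 0, 0, 0, 0]], "grip_force": 50}}

```text
t: 3.73
tool_pos: [0.6173, -0.2262, 0.0407]
tool_rot: [-0.167, 3.136, -0.002]
contact_force: [-1.1, -1.0, 1.8]
opening: 0.0211
```

```bash
python3 go.py 0.42 0.03 0.15 90
```

```text
t 3.73 pos [ 0.6173 -0.2262  0.0407] yawy 96.1 open 0.0211 F [-1.1 -1.   1.8] q6 -2.14
turn z 0.106 tilt fix [-0.001  0.001 -0.   ] shift now [ 16.9   27.56 -10.97] after turn [ 19.72  25.61 -10.97]
```

{"fn": "jog_arm", "kwargs": {"deltas": [[0, 0, 0, 0, 0, -2, 0], [0, 0, 0, 0, 0, -3, 0], [0, 0, 0.106, 0, 0, -3, 0], [0, 0, 0, 2.2, 2.8, 0, 0], [0, 0, 0, 2.5, 3.2, 0, 0], [0, 0, 0, 2.5, 3.2, 0, 0], [0, 0, 0, 2.5, 3.2, 0, 0], [0, 0, 0, 2.5, 3.2, 0, 0], [0, 0, 0, 2.5, 3.2, 0, 0], [0, 0, 0, 2.5, 3.2, 0, 0], [0, 0, 0, 2.5, 3.6, 0, 0], [0, 0, 0, 0, 0, 0, 0]]}}

```text
t: 4.73
tool_pos: [0.416, 0.0329, 0.1175]
tool_rot: [0.008, -3.136, -0.005]
contact_force: [-0.3, -1.5, -2.0]
opening: 0.0212
```

{"fn": "jog_arm", "kwargs": {"deltas": [[0, 0, 0, 0, 0, 0, 0], [0, 0, 0, 0, 0, 2.5, 0], [0, 0, 0, 0, 0, 2.5, 0], [0, 0, 0, 0, 0, 1.5, 0], [0, 0, 0, 0, 0, 0, 0], [0, 0, 0, 0, 0, 0, 0]]}}

```text
t: 5.23
tool_pos: [0.4208, 0.0279, 0.0542]
tool_rot: [-0.002, -3.139, -0.0]
contact_force: [-0.3, -0.4, -1.9]
opening: 0.0209
```

```bash
python3 go.py 0.42 0.03 0.036 90
```

```text
t 5.23 pos [0.4208 0.0279 0.0542] yawy 89.9 open 0.0209 F [-0.3 -0.4 -1.9] q6 -1.68
turn z -0.001 tilt fix [ 0.    -0.002 -0.   ] shift now [0.07 0.21 1.82] after turn [0.07 0.21 1.82]
```

{"fn": "jog_arm", "kwargs": {"deltas": [[0, 0, 0, 0, 0, 1, 0], [0, 0, 0, 0, 0, 0.6, 0], [0, 0, 0, 0, 0, 0.3, 0], [0, 0, 0, 0, 0, 0, 0], [0, 0, 0, 0, 0, 0, 1], [0, 0, 0, 0, 0, 0, 1], [0, 0, 0, 0, 0, 0, 1], [0, 0, 0, 0, 0, 0, 1], [0, 0, 0, 0, 0, -2, 1], [0, 0, 0, 0, 0, -4, 1], [0, 0, 0, 0, 0, -4, 1], [0, 0, 0, 0, 0, 0, 1]]}}

```text
t: 6.23
tool_pos: [0.4264, 0.028, 0.1451]
tool_rot: [-0.001, 3.126, -0.003]
contact_force: [1.2, -0.4, 1.5]
opening: 0.0854
```

```bash
python3 go.py 0.613 0.083 0.12 88
```

```text
t 6.23 pos [0.4264 0.028  0.1451] yawy 90.0 open 0.0854 F [ 1.2 -0.4  1.5] q6 -1.68
turn z 0.035 tilt fix [-0.002  0.016 -0.   ] shift now [-18.62   5.5    2.8 ] after turn [-18.41   6.15   2.8 ]
```

{"fn": "jog_arm", "kwargs": {"deltas": [[0, 0, 0.035, 0, 0, 0, 1], [0, 0, 0, -3.7, 1.2, 0, 1], [0, 0, 0, -3.7, 1.2, 0, 1], [0, 0, 0, -3.7, 1.2, 0, 1], [0, 0, 0, -3.7, 1.2, 0, 1], [0, 0, 0, -3.7, 1.2, 0, 1], [0, 0, 0, 0, 0, 2, 1], [0, 0, 0, 0, 0, 0, 1], [0, 0, 0, 0, 0, 0, 1], [0, 0, 0, 0, 0, 0, 1]]}}

```text
t: 7.07
tool_pos: [0.6074, 0.0819, 0.1159]
tool_rot: [-0.055, -3.14, 0.0]
contact_force: [-0.5, 1.1, -0.2]
opening: 0.0854
```

```bash
python3 go.py 0.613 0.083 0.032 88;python3 - <<'E'
from h import *
o=ctrl.get_obs();im,d=vision.get_image('wrist');cv2.imwrite('pics/w2.png',im[:,:,::-1])
cm=cam('wrist',o);P=xyz(cm,d);Z=P[...,2]
n,l,s,c=cv2.connectedComponentsWithStats(((Z>.022)&(Z<.07)&(d>0)).astype(np.uint8))
for i in range(1,n):
    if s[i,4]>400: m=l==i;print(s[i],*rect(cm,m,.036))
E
```

```text
t 7.07 pos [0.6074 0.0819 0.1159] yawy 88.0 open 0.0854 F [-0.5  1.1 -0.2] q6 -1.52
turn z 0.0 tilt fix [-0.    -0.001  0.   ] shift now [-0.56  0.13  8.39] after turn [-0.56  0.13  8.39]
[  103     0   197    70 12581] [0.4846 0.0259] 0.098 0.0314 88.0
[  285   152    77   209 14567] [0.6155 0.083 ] 0.1405 0.0438 178.0
```

View pics/w2.png

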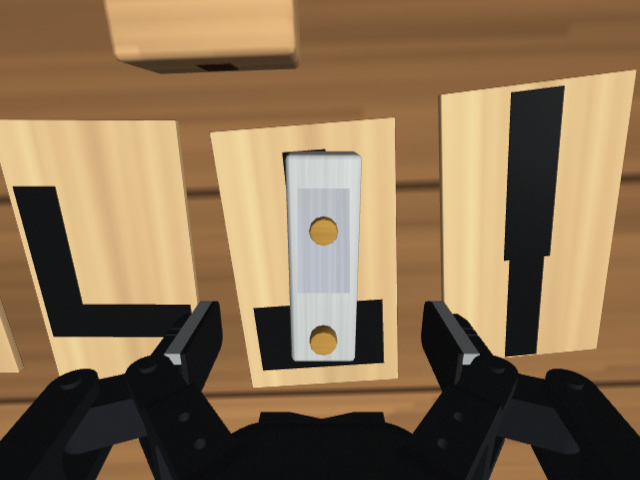

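The plane at (323,255) sits between the open jaws. The mallet board corners and the chisel outline are also visible.

{"fn": "jog_arm", "kwargs": {"deltas": [[0, 0, 0, -0.8, 0.1, 2, 1], [0, 0, 0, 0, 0, 2, 1], [0, 0, 0, 0, 0, 2, 1], [0, 0, 0, 0, 0, 1.2, 1], [0, 0, 0, 0, 0, 0.8, 1], [0, 0, 0, 0, 0, 0.3, 1], [0, 0, 0, 0, 0, 0, 1], [0, 0, 0, 0, 0, 0, 1], [0, 0, 0, 0, 0, 0, 1]]}}

```text
t: 7.87
tool_pos: [0.6171, 0.0827, 0.0345]
tool_rot: [0.055, 3.139, 0.0]
contact_force: [0.0, -0.4, -1.2]
opening: 0.0855
```

```bash
python3 go.py 0.6155 0.083 0.032 88;python3 - <<'E'
from h import *
cm=cam('wrist',dict(tool_pos=np.array([.6074,.0819,.1159]),tool_rot=np.array([-.055,-3.14,0])))
c=cast(cm,[(210,132),(395,118),(398,378),(254,387)],.006)[:,:2];print('mb',c.round(4),c.mean(0))
c=cast(cm,[(254,309),(382,300),(384,362),(263,370)],.006)[:,:2];print('T head outline',c.round(4),c.mean(0))
c=cast(cm,[(511,93),(564,86),(536,354),(505,356),(505,260),(551,255)],.006)[:,:2];print('chisel outline',c.round(4),c[:4].mean(0))
c=cast(cm,[(440,95),(636,70),(597,348)],.006)[:,:2];print('cb',c.round(4),(c[0]+c[2])/2)
E
```

```text
t 7.87 pos [0.6171 0.0827 0.0345] yawy 88.0 open 0.0855 F [ 0.  -0.4 -1.2] q6 -1.52
turn z 0.0 tilt fix [ 0.     0.002 -0.   ] shift now [0.17 0.03 0.25] after turn [0.17 0.03 0.25]
mb [[0.5325 0.0137]
 [0.5283 0.1318]
 [0.7283 0.1402]
 [0.7329 0.0227]] [0.63049621 0.07709806]
T head outline [[0.6611 0.0296]
 [0.657  0.1259]
 [0.7124 0.1285]
 [0.7165 0.0316]] [0.68672312 0.0788991 ]
chisel outline [[0.5161 0.2032]
 [0.5133 0.2353]
 [0.7092 0.2484]
 [0.7102 0.2242]
 [0.628  0.2137]
 [0.6253 0.2461]] [0.61220788 0.2277862 ]
cb [[0.5157 0.1593]
 [0.5058 0.2775]
 [0.7054 0.2955]] [0.6105432  0.22739676]
```

{"fn": "jog_arm", "kwargs": {"deltas": [[0, 0, 0, 0, 0, 0.2, 1], [0, 0, 0, 0, 0, 0, 0], [0, 0, 0, 0, 0, 0, 0], [0, 0, 0, 0, 0, 0, 0], [0, 0, 0, 0, 0, 0, 0], [0, 0, 0, 0, 0, 0, 0], [0, 0, 0, 0, 0, 0, 0]], "grip_force": 70}}

```text
t: 8.45
tool_pos: [0.6166, 0.0826, 0.0314]
tool_rot: [0.055, 3.14, -0.0]
contact_force: [0.3, -0.9, 2.3]
opening: 0.0433
```

```bash
python3 go.py 0.612 -0.219 0.113 89
```

```text
t 8.45 pos [0.6166 0.0826 0.0314] yawy 88.0 open 0.0433 F [ 0.3 -0.9  2.3] q6 -1.52
turn z -0.017 tilt fix [-0.     0.001  0.   ] shift now [ -0.6  -30.16  -8.15] after turn [ -0.08 -30.16  -8.15]
```

{"fn": "jog_arm", "kwargs": {"deltas": [[0, 0, 0, 0, 0, -2, 0], [0, 0, 0, 0, 0, -3, 0], [0, 0, -0.017, 0, 0, -3, 0], [0, 0, 0, 0, -3.8, 0, 0], [0, 0, 0, 0, -3.8, 0, 0], [0, 0, 0, 0, -3.8, 0, 0], [0, 0, 0, 0, -3.8, 0, 0], [0, 0, 0, 0, -3.8, 0, 0], [0, 0, 0, 0, -3.8, 0, 0], [0, 0, 0, 0, -3.8, 0, 0], [0, 0, 0, 0, -3.6, 0, 0], [0, 0, 0, 0, 0, 0, 0]]}}

```text
t: 9.45
tool_pos: [0.609, -0.2254, 0.1092]
tool_rot: [-0.037, -3.139, 0.004]
contact_force: [0.2, 0.3, -4.6]
opening: 0.0425
```

{"fn": "jog_arm", "kwargs": {"deltas": [[0, 0, 0, 0, 0, 0, 0], [0, 0, 0, 0, 0, 2, 0], [0, 0, 0, 0, 0, 2, 0], [0, 0, 0, 0, 0, 1.5, 0], [0, 0, 0, 0, 0, 0, 0], [0, 0, 0, 0, 0, 0, 0]]}}

```text
t: 9.95
tool_pos: [0.6092, -0.2175, 0.0535]
tool_rot: [-0.026, -3.137, -0.004]
contact_force: [-0.1, 1.0, -5.5]
opening: 0.0428
```

```bash
python3 go.py 0.612 -0.219 0.032 89
```

```text
t 9.95 pos [ 0.6092 -0.2175  0.0535] yawy 89.0 open 0.0428 F [-0.1  1.  -5.5] q6 -2.01
turn z 0.001 tilt fix [ 0.002 -0.005 -0.   ] shift now [-0.29 -0.15  2.15] after turn [-0.29 -0.15  2.15]
```

{"fn": "jog_arm", "kwargs": {"deltas": [[0, 0, 0, -0.3, -0.1, 1, 0], [0, 0, 0, 0, 0, 0.7, 0], [0, 0, 0, 0, 0, 0.4, 0], [0, 0, 0, 0, 0, 0, 0], [0, 0, 0, 0, 0, 0, 0], [0, 0, 0, 0, 0, 0, 1], [0, 0, 0, 0, 0, 0, 1], [0, 0, 0, 0, 0, 0, 1], [0, 0, 0, 0, 0, -2, 1], [0, 0, 0, 0, 0, -4, 1], [0, 0, 0, 0, 0, -4, 1], [0, 0, 0, 0, 0, -2, 1]]}}

```text
t: 10.95
tool_pos: [0.6164, -0.2216, 0.1623]
tool_rot: [0.028, 3.133, -0.007]
contact_force: [1.4, -1.0, 1.2]
opening: 0.0855
```

{"fn": "jog_arm", "kwargs": {"deltas": [[0, 0, 0, 4.0, 0, 0, 1], [0, 0, 0, 4.0, 0, 0, 1], [0, 0, 0, 4.0, 0, 0, 1], [0, 0, 0, 0, 0, 0, 1], [0, 0, 0, 0, 0, 0, 1]]}}

```text
t: 11.37
tool_pos: [0.4923, -0.218, 0.1554]
tool_rot: [0.03, 3.14, -0.001]
contact_force: [1.2, -0.6, 0.6]
opening: 0.0854
```

```bash
cat > look.py <<'E'
from h import *
import sys
o=ctrl.get_obs();im,d=vision.get_image('wrist');cv2.imwrite(f'pics/{sys.argv[1]}.png',im[:,:,::-1]);np.savez(f'pics/{sys.argv[1]}.npz',im=im,d=d,p=o['tool_pos'],r=o['tool_rot'])
cm=cam('wrist',o);P=xyz(cm,d);Z=P[...,2];print('t',o['t'],o['tool_pos'].round(4))
n,l,s,c=cv2.connectedComponentsWithStats(((Z>float(sys.argv[2]))&(Z<.07)&(d>0)).astype(np.uint8))
for i in range(1,n):
    if s[i,4]>400: m=l==i;print(s[i],*rect(cm,m,float(sys.argv[3])))
E
python3 look.py w3 .022 .036; python3 go.py 0.423 0.03 .12 90
```

```text
t 11.3667 [ 0.4923 -0.218   0.1554]
[ 168   72  154   83 5957] [ 0.4088 -0.268 ] 0.1016 0.0245 106.9
[ 584  164   56   78 3604] [ 0.4738 -0.0063] 0.0565 0.0431 0.4
[ 294  289   56  129 6657] [ 0.5988 -0.2196] 0.1251 0.0438 179.0
t 11.42 pos [ 0.494  -0.2186  0.1564] yawy 88.9 open 0.0855 F [ 0.9 -0.4  1. ] q6 -2.11
turn z -0.019 tilt fix [-0.001  0.003 -0.   ] shift now [ 7.57 24.73  3.58] after turn [ 7.11 24.87  3.58]
```

View pics/w3.png

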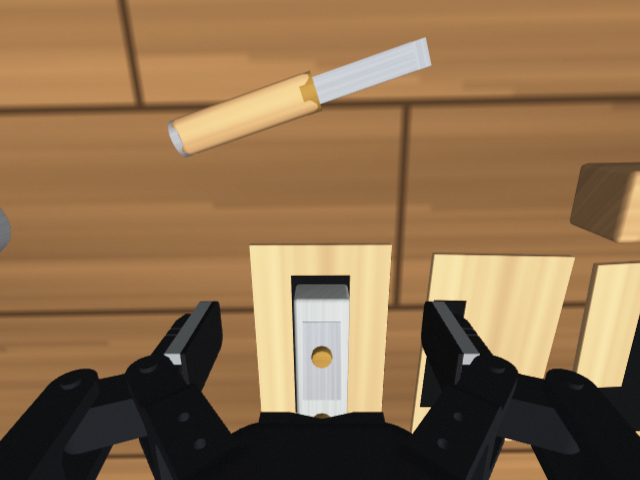

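The plane sits inside its outline with even black margins and about a 5 mm gap at the near end (px 320,280), so roughly 3 mm off, which is fine. The chisel is at (300,95). I take it next.

```bash
python3 go.py 0.4045 -0.2535 .1 17
```

```text
t 11.42 pos [ 0.494  -0.2186  0.1564] yawy 88.9 open 0.0855 F [ 0.9 -0.4  1. ] q6 -2.11
turn z 1.255 tilt fix [-0.001  0.003 -0.   ] shift now [ 8.9  -3.65  5.62] after turn [-0.7  -9.57  5.65]
```

{"fn": "jog_arm", "kwargs": {"deltas": [[0, 0, 0.115, 3.0, -1.2, 0, 1], [0, 0, 0.115, 0, 0, 1, 1], [0, 0, 0.115, 0, 0, 1, 1], [0, 0, 0.115, 0, 0, 1, 1], [0, 0, 0.115, 0, 0, 1, 1], [0, 0, 0.115, 0, 0, 1, 1], [0, 0, 0.115, 0, 0, 0.6, 1], [0, 0, 0.115, 0, 0, 0, 1], [0, 0, 0.115, 0, 0, 0, 1], [0, 0, 0.115, 0, 0, 0, 1], [0, 0, 0.105, 0, 0, 0, 1], [0, 0, 0, 0, 0, 0, 1]]}}

```text
t: 12.42
tool_pos: [0.4659, -0.2306, 0.1005]
tool_rot: [1.866, 2.523, 0.0]
contact_force: [-0.1, -0.3, -0.7]
opening: 0.0851
```

```bash
python3 go.py 0.4045 -0.2535 .027 17
```

```text
t 12.42 pos [ 0.4659 -0.2306  0.1005] yawy 17.0 open 0.0851 F [-0.1 -0.3 -0.7] q6 -0.9
turn z 0.0 tilt fix [ 0.002  0.002 -0.   ] shift now [-0.38 -6.55  7.34] after turn [-0.38 -6.55  7.34]
```

{"fn": "jog_arm", "kwargs": {"deltas": [[0, 0, 0, -0.2, -3.3, 0, 1], [0, 0, 0, -0.2, -3.3, 0, 1], [0, 0, 0, 0, 0, 0, 1], [0, 0, 0, 0, 0, 2, 1], [0, 0, 0, 0, 0, 2, 1], [0, 0, 0, 0, 0, 1.5, 1], [0, 0, 0, 0, 0, 1, 1], [0, 0, 0, 0, 0, 0.5, 1], [0, 0, 0, 0, 0, 0, 1], [0, 0, 0, 0, 0, 0, 1]]}}

```text
t: 13.25
tool_pos: [0.4025, -0.2533, 0.0296]
tool_rot: [1.865, 2.527, -0.0]
contact_force: [0.5, -1.2, 0.2]
opening: 0.0856
```

```bash
python3 go.py 0.4045 -0.2535 .027 17
```

```text
t 13.25 pos [ 0.4025 -0.2533  0.0296] yawy 17.1 open 0.0856 F [ 0.5 -1.2  0.2] q6 -1.02
turn z 0.002 tilt fix [0.001 0.001 0.   ] shift now [-0.08  0.19  0.26] after turn [-0.08  0.19  0.26]
```

{"fn": "jog_arm", "kwargs": {"deltas": [[0, 0, 0, 0, 0, 0.2, 1], [0, 0, 0, 0, 0, 0, 0], [0, 0, 0, 0, 0, 0, 0], [0, 0, 0, 0, 0, 0, 0], [0, 0, 0, 0, 0, 0, 0], [0, 0, 0, 0, 0, 0, 0], [0, 0, 0, 0, 0, 0, 0], [0, 0, 0, 0, 0, -2, 0], [0, 0, 0, 0, 0, -3, 0], [0, 0, 0.115, 0, 0, -3, 0], [0, 0, 0.115, 0, 0, -2, 0], [0, 0, 0.115, 0, 0, 0, 0]], "grip_force": 50}}

```text
t: 14.25
tool_pos: [0.4039, -0.2548, 0.1321]
tool_rot: [2.273, 2.156, 0.001]
contact_force: [1.4, 0.4, -1.7]
opening: 0.0248
```

{"fn": "jog_arm", "kwargs": {"deltas": [[0, 0, 0.12, 0, 0, 0, 0], [0, 0, 0.12, 0, 0, 0, 0], [0, 0, 0.12, 0, 0, 0, 0], [0, 0, 0.12, 0, 0, 0, 0], [0, 0, 0.12, 0, 0, 0, 0], [0, 0, 0.12, 0, 0, 0, 0], [0, 0, 0.12, 0, 0, 0, 0], [0, 0, 0.12, 0, 0, 0, 0], [0, 0, 0.12, 0, 0, 0, 0], [0, 0, 0.12, 0, 0, 0, 0], [0, 0, 0.12, 0, 0, 0, 0], [0, 0, 0.115, 0, 0, 0, 0]]}}

```text
t: 15.25
tool_pos: [0.4012, -0.2524, 0.1262]
tool_rot: [-3.138, -0.13, 0.002]
contact_force: [0.1, -0.4, -1.5]
opening: 0.0249
```

```bash
python3 go.py 0.586 0.2248 .12 -85
```

```text
t 15.25 pos [ 0.4012 -0.2524  0.1262] yawy -85.2 open 0.0249 F [ 0.1 -0.4 -1.5] q6 0.77
turn z -0.004 tilt fix [-0.001  0.001  0.   ] shift now [ 22.37 -46.03   0.64] after turn [ 22.57 -45.93   0.64]
```

{"fn": "jog_arm", "kwargs": {"deltas": [[0, 0, 0, 1.0, -2.0, 0, 0], [0, 0, 0, 1.8, -3.7, 0, 0], [0, 0, 0, 1.8, -3.7, 0, 0], [0, 0, 0, 1.8, -3.7, 0, 0], [0, 0, 0, 1.8, -3.7, 0, 0], [0, 0, 0, 1.8, -3.7, 0, 0], [0, 0, 0, 1.8, -3.7, 0, 0], [0, 0, 0, 1.8, -3.7, 0, 0], [0, 0, 0, 1.8, -3.7, 0, 0], [0, 0, 0, 1.8, -3.7, 0, 0], [0, 0, 0, 1.8, -3.7, 0, 0], [0, 0, 0, 1.8, -3.7, 0, 0]]}}

```text
t: 16.25
tool_pos: [0.5707, 0.193, 0.126]
tool_rot: [3.138, 0.14, -0.002]
contact_force: [0.8, 0.3, -1.5]
opening: 0.0248
```

{"fn": "jog_arm", "kwargs": {"deltas": [[0, 0, 0, 1.5, -3.2, 0, 0], [0, 0, 0, 0, 0, 2, 0], [0, 0, 0, 0, 0, 2, 0], [0, 0, 0, 0, 0, 2, 0], [0, 0, 0, 0, 0, 1, 0], [0, 0, 0, 0, 0, 0, 0], [0, 0, 0, 0, 0, 0, 0], [0, 0, 0, 0, 0, 0, 0]]}}

```text
t: 16.92
tool_pos: [0.5839, 0.2241, 0.0582]
tool_rot: [-3.138, -0.139, -0.003]
contact_force: [0.4, -0.1, -1.4]
opening: 0.0249
```

```bash
python3 go.py 0.586 0.2248 .0335 -85
```

```text
t 16.92 pos [0.5839 0.2241 0.0582] yawy -84.9 open 0.0249 F [ 0.4 -0.1 -1.4] q6 1.73
turn z 0.001 tilt fix [-0.    -0.002 -0.   ] shift now [ 0.21 -0.05  2.47] after turn [ 0.21 -0.05  2.47]
```

{"fn": "jog_arm", "kwargs": {"deltas": [[0, 0, 0, 0.2, 0, 1, 0], [0, 0, 0, 0, 0, 0.8, 0], [0, 0, 0, 0, 0, 0.6, 0], [0, 0, 0, 0, 0, 0, 0], [0, 0, 0, 0, 0, 0, 0], [0, 0, 0, 0, 0, 0, 1], [0, 0, 0, 0, 0, 0, 1], [0, 0, 0, 0, 0, 0, 1], [0, 0, 0, 0, 0, -2, 1], [0, 0, 0, 0, 0, -4, 1], [0, 0, 0, 0, 0, -4, 1], [0, 0, 0, 0, 0, -2, 1]]}}

```text
t: 17.92
tool_pos: [0.5871, 0.2249, 0.1584]
tool_rot: [-3.137, -0.139, -0.011]
contact_force: [0.9, 0.4, 0.9]
opening: 0.0855
```

```bash
python3 go.py 0.423 0.028 .12 -90; python3 go.py 0.4017 0.2766 .12 -3; python3 look.py w4 .02 .03
```

```text
t 17.92 pos [0.5871 0.2249 0.1584] yawy -84.9 open 0.0855 F [0.9 0.4 0.9] q6 1.73
turn z 0.089 tilt fix [-0.001 -0.007 -0.   ] shift now [-18.12  18.16   3.7 ] after turn [-16.44  19.69   3.71]
t 17.92 pos [0.5871 0.2249 0.1584] yawy -84.9 open 0.0855 F [0.9 0.4 0.9] q6 1.73
turn z -1.43 tilt fix [-0.001 -0.007 -0.   ] shift now [-18.04  -6.79   3.73] after turn [  4.17 -18.78   3.89]
t 17.9167 [0.5871 0.2249 0.1584]
[ 305   73   36  249 7269] [0.607  0.2264] 0.1861 0.0258 4.9
[ 487  344  124   51 2428] [0.4913 0.0194] 0.1197 0.0335 79.0
[ 207  398  103   27 1244] [0.413  0.2679] 0.0923 0.0262 87.5
[ 489  438   42   42 1146] [0.3799 0.0255] 0.0521 0.0292 176.5
```

View pics/w4.png

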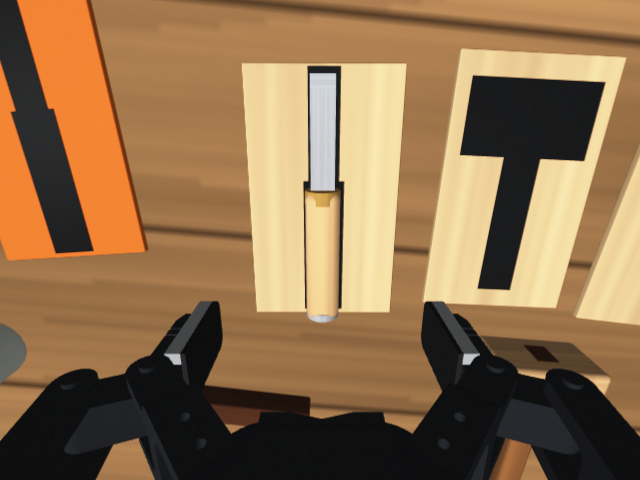

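The chisel lies on its outline with its tip 7 px short of the far end, so a few mm off at most, and with even margins across. The T outline at (530,170) is clear. Now the mallet.

{"fn": "jog_arm", "kwargs": {"deltas": [[0, 0, 0.089, 0, 0, 0, 1], [0, 0, 0, -2.3, 2.8, 0, 1], [0, 0, 0, -2.3, 2.8, 0, 1], [0, 0, 0, -2.3, 2.8, 0, 1], [0, 0, 0, -2.3, 2.8, 0, 1], [0, 0, 0, -2.4, 2.8, 0, 1], [0, 0, 0, -2.4, 2.8, 0, 1], [0, 0, 0, -2.4, 2.8, 0, 1], [0, 0, 0, 0, 0, 2, 1], [0, 0, 0, 0, 0, 2, 1], [0, 0, 0, 0, 0, 0, 1], [0, 0, 0, 0, 0, 0, 1]]}}

```text
t: 18.97
tool_pos: [0.4199, 0.0284, 0.1119]
tool_rot: [-3.141, 0.001, 0.004]
contact_force: [0.2, -1.0, 0.8]
opening: 0.0853
```

```bash
python3 go.py 0.421 0.028 .035 -90; python3 look.py w5 .015 .038
```

```text
t 18.97 pos [0.4199 0.0284 0.1119] yawy -90.0 open 0.0853 F [ 0.2 -1.   0.8] q6 1.46
turn z -0.0 tilt fix [-0.     0.003  0.   ] shift now [0.13 0.04 7.69] after turn [0.13 0.04 7.69]
t 18.9667 [0.4199 0.0284 0.1119]
[  0  37  17  57 546] [0.5274 0.1893] 0.027 0.008 163.9
[  235   126   174   247 21081] [0.4191 0.0288] 0.1596 0.0947 179.9
[   0  256   47   39 1507] [0.411 0.215] 0.0295 0.025 86.7
```

View pics/w5.png

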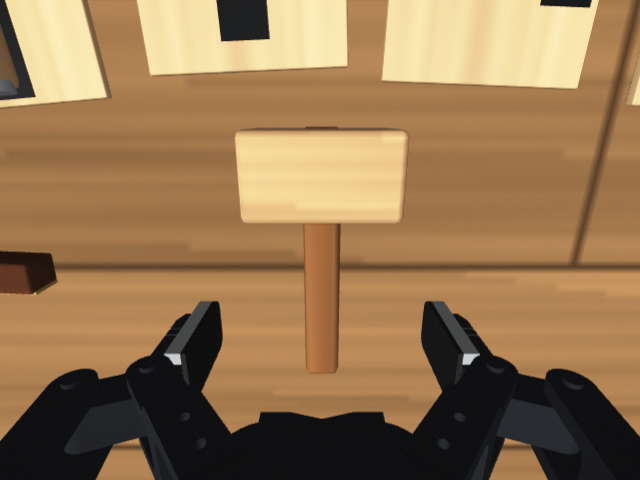

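```bash
python3 - <<'E'
from h import *
f=np.load('pics/w5.npz');cm=cam('wrist',dict(tool_pos=f['p'],tool_rot=f['r']))
print('head top',cast(cm,[(236,132),(407,132),(402,221),(241,221)],.05)[:,:2].round(4),'end',cast(cm,[(322,372),(322,224)],.038)[:,:2].round(4))
E
```

```text
head top [[ 0.4961  0.0721]
 [ 0.4961 -0.0146]
 [ 0.4492 -0.0154]
 [ 0.4493  0.0729]] end [[0.3393 0.0285]
 [0.4441 0.0285]]
```

{"fn": "jog_arm", "kwargs": {"deltas": [[0, 0, 0, 0.1, 0, 2, 1], [0, 0, 0, 0, 0, 2, 1], [0, 0, 0, 0, 0, 2, 1], [0, 0, 0, 0, 0, 1, 1], [0, 0, 0, 0, 0, 0.6, 1], [0, 0, 0, 0, 0, 0, 1], [0, 0, 0, 0, 0, 0, 1], [0, 0, 0, 0, 0, 0, 1]]}}

```text
t: 19.68
tool_pos: [0.4232, 0.0283, 0.0383]
tool_rot: [3.141, -0.0, 0.004]
contact_force: [-0.0, -0.1, -0.1]
opening: 0.0853
```

{"fn": "jog_arm", "kwargs": {"deltas": [[0, 0, 0, 0, 0, 0, 0], [0, 0, 0, 0, 0, 0, 0], [0, 0, 0, 0, 0, 0, 0], [0, 0, 0, 0, 0, 0, 0], [0, 0, 0, 0, 0, 0, 0], [0, 0, 0, 0, 0, 0, 0]]}}

```text
t: 20.18
tool_pos: [0.4221, 0.0283, 0.0373]
tool_rot: [-3.142, 0.0, -0.0]
contact_force: [-1.2, 0.1, 2.4]
opening: 0.0203
```

```bash
python3 go.py 0.638 .0775 .12 -87.6
```

```text
t 20.18 pos [0.4221 0.0283 0.0373] yawy -90.0 open 0.0203 F [-1.2  0.1  2.4] q6 1.46
turn z -0.042 tilt fix [-0. -0.  0.] shift now [21.59 -4.92 -8.27] after turn [21.77 -4.01 -8.27]
```

{"fn": "jog_arm", "kwargs": {"deltas": [[0, 0, 0, 0, 0, -2, 0], [0, 0, 0, 0, 0, -3.3, 0], [0, 0, -0.042, 0, 0, -3.2, 0], [0, 0, 0, 2.4, -0.4, 0, 0], [0, 0, 0, 3.6, -0.7, 0, 0], [0, 0, 0, 3.6, -0.7, 0, 0], [0, 0, 0, 3.6, -0.7, 0, 0], [0, 0, 0, 3.6, -0.7, 0, 0], [0, 0, 0, 3.6, -0.7, 0, 0], [0, 0, 0, 1.1, -0.1, 0, 0], [0, 0, 0, 0, 0, 0, 0], [0, 0, 0, 0, 0, 0, 0]]}}

```text
t: 21.18
tool_pos: [0.6345, 0.0773, 0.1206]
tool_rot: [3.141, 0.066, -0.005]
contact_force: [-0.1, -0.1, -3.0]
opening: 0.0209
```

{"fn": "jog_arm", "kwargs": {"deltas": [[0, 0, 0, 0, 0, 2, 0], [0, 0, 0, 0, 0, 2, 0], [0, 0, 0, 0, 0, 1.5, 0], [0, 0, 0, 0, 0, 0, 0], [0, 0, 0, 0, 0, 0, 0], [0, 0, 0, 0, 0, 0, 0]]}}

```text
t: 21.68
tool_pos: [0.6352, 0.0772, 0.0678]
tool_rot: [3.141, 0.065, 0.001]
contact_force: [-0.2, 0.3, -1.7]
opening: 0.0207
```

```bash
python3 go.py 0.6348 .0774 .0435 -87.6
```

```text
t 21.68 pos [0.6352 0.0772 0.0678] yawy -87.6 open 0.0207 F [-0.2  0.3 -1.7] q6 1.53
turn z -0.0 tilt fix [ 0.    -0.001  0.   ] shift now [-0.04 -0.02  2.43] after turn [-0.04 -0.02  2.43]
```

{"fn": "jog_arm", "kwargs": {"deltas": [[0, 0, 0, 0, 0, 1, 0], [0, 0, 0, 0, 0, 0.8, 0], [0, 0, 0, 0, 0, 0.6, 0], [0, 0, 0, 0, 0, 0, 0], [0, 0, 0, 0, 0, 0, 0], [0, 0, 0, 0, 0, 0, 1], [0, 0, 0, 0, 0, 0, 1], [0, 0, 0, 0, 0, 0, 1], [0, 0, 0, 0, 0, -2, 1], [0, 0, 0, 0, 0, -4, 1], [0, 0, 0, 0, 0, -4, 1], [0, 0, 0, 0, 0, 0, 1]]}}

```text
t: 22.68
tool_pos: [0.6407, 0.0774, 0.1537]
tool_rot: [3.141, 0.066, 0.026]
contact_force: [2.6, -0.9, 2.5]
opening: 0.0854
```

```bash
python3 go.py 0.4017 .2766 .12 -2.7
```

```text
t 22.68 pos [0.6407 0.0774 0.1537] yawy -87.6 open 0.0854 F [ 2.6 -0.9  2.5] q6 1.53
turn z -1.482 tilt fix [ 0.001 -0.017  0.   ] shift now [-23.1  -20.9    2.97] after turn [ 18.71 -24.81   3.66]
```

{"fn": "jog_arm", "kwargs": {"deltas": [[0, 0, 0, -2.8, -2.6, 0, 1], [0, 0, 0, -2.8, -2.6, 0, 1], [0, 0, 0, -2.8, -2.6, 0, 1], [0, 0, 0, -2.8, -2.6, 0, 1], [0, 0, 0, -2.8, -2.6, 0, 1], [0, 0, 0, -2.8, -2.6, 0, 1], [0, 0, 0, -2.8, -2.6, 0, 1], [0, 0, 0, -2.8, -2.6, 0, 1], [0, 0, -0.12, 0, 0, 1, 1], [0, 0, -0.12, 0, 0, 1, 1], [0, 0, -0.12, 0, 0, 1, 1], [0, 0, -0.12, 0, 0, 1, 1]]}}

```text
t: 23.68
tool_pos: [0.4027, 0.2763, 0.103]
tool_rot: [-3.032, -0.821, -0.003]
contact_force: [0.1, -0.4, -0.3]
opening: 0.0851
```

{"fn": "jog_arm", "kwargs": {"deltas": [[0, 0, -0.12, 0, 0, 0, 1], [0, 0, -0.12, 0, 0, 0, 1], [0, 0, -0.12, 0, 0, 0, 1], [0, 0, -0.12, 0, 0, 0, 1], [0, 0, -0.12, 0, 0, 0, 1], [0, 0, -0.12, 0, 0, 0, 1], [0, 0, -0.12, 0, 0, 0, 1], [0, 0, -0.12, 0, 0, 0, 1], [0, 0, -0.04, 0, 0, 0, 1], [0, 0, 0, 0, 0, 0, 1], [0, 0, 0, 0, 0, 0, 1]]}}

```text
t: 24.6
tool_pos: [0.4029, 0.2759, 0.1032]
tool_rot: [2.276, 2.165, 0.001]
contact_force: [0.6, 0.3, 0.5]
opening: 0.0855
```

```bash
python3 go.py 0.4017 .2766 .026 -2.7;python3 look.py w6 .017 .024
```

```text
t 24.6 pos [0.4029 0.2759 0.1032] yawy -2.9 open 0.0855 F [0.6 0.3 0.5] q6 0.5
turn z -0.003 tilt fix [ 0.001 -0.    -0.   ] shift now [ 0.07 -0.13  7.72] after turn [ 0.07 -0.13  7.72]
t 24.6 [0.4029 0.2759 0.1032]
[ 302  164   39  171 6099] [0.4045 0.2771] 0.1123 0.0225 87.2
[ 489  289  151   61 6747] [0.5632 0.2229] 0.1001 0.0356 4.9
```

View pics/w6.png

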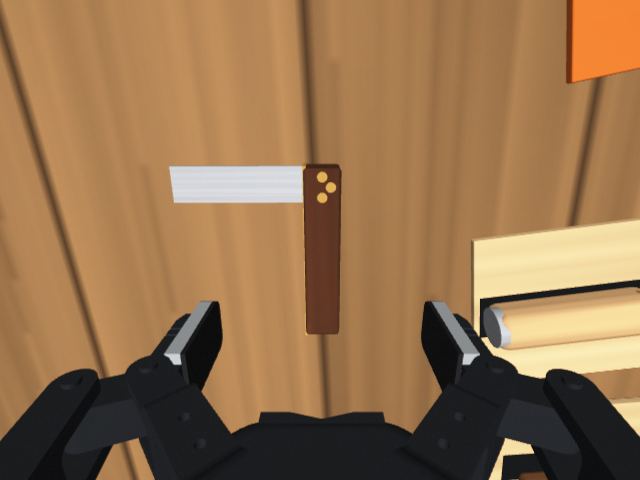

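The square's stock at (322,250) is centred between the jaws, with its blade clear at (235,185). The chisel's handle end is inside its outline.

{"fn": "jog_arm", "kwargs": {"deltas": [[0, 0, 0, 0.1, 0.1, 2, 1], [0, 0, 0, 0, 0, 2, 1], [0, 0, 0, 0, 0, 2, 1], [0, 0, 0, 0, 0, 1, 1], [0, 0, 0, 0, 0, 0.6, 1], [0, 0, 0, 0, 0, 0, 1], [0, 0, 0, 0, 0, 0, 1], [0, 0, 0, 0, 0, 0, 1]]}}

```text
t: 25.32
tool_pos: [0.4047, 0.2772, 0.0282]
tool_rot: [2.275, 2.166, 0.003]
contact_force: [-0.5, 0.7, 0.4]
opening: 0.0854
```

{"fn": "jog_arm", "kwargs": {"deltas": [[0, 0, 0, 0, 0, 0, 0], [0, 0, 0, 0, 0, 0, 0], [0, 0, 0, 0, 0, 0, 0], [0, 0, 0, 0, 0, 0, 0], [0, 0, 0, 0, 0, 0, 0], [0, 0, 0, 0, 0, 0, 0], [0, 0, 0, 0, 0, -2, 0], [0, 0, 0, 0, 0, -4, 0], [0, 0, 0.1, 0, 0, -3, 0], [0, 0, 0.12, 0, 0, 0, 0], [0, 0, 0.12, 0, 0, 0, 0], [0, 0, 0.12, 0, 0, 0, 0]]}}

```text
t: 26.32
tool_pos: [0.4038, 0.2768, 0.1175]
tool_rot: [2.714, 1.583, 0.001]
contact_force: [0.3, 0.3, -2.0]
opening: 0.0209
```

{"fn": "jog_arm", "kwargs": {"deltas": [[0, 0, 0.12, 0, 0, 0, 0], [0, 0, 0.12, 0, 0, 0, 0], [0, 0, 0.12, 0, 0, 0, 0], [0, 0, 0.12, 0, 0, 0, 0], [0, 0, 0.12, 0, 0, 0, 0], [0, 0, 0.12, 0, 0, 0, 0], [0, 0, 0.12, 0, 0, 0, 0], [0, 0, 0.12, 0, 0, 0, 0], [0, 0, 0.12, 0, 0, 0, 0], [0, 0, 0.02, 0, 0, 0, 0], [0, 0, 0, 0, 0, 0, 0]]}}

```text
t: 27.23
tool_pos: [0.4033, 0.2765, 0.1164]
tool_rot: [3.141, -0.057, -0.001]
contact_force: [0.4, -0.3, -1.8]
opening: 0.0208
```

```bash
python3 go.py 0.621 -.110 .11 -92
```

```text
t 27.23 pos [0.4033 0.2765 0.1164] yawy -92.1 open 0.0208 F [ 0.4 -0.3 -1.8] q6 2.06
turn z -0.001 tilt fix [0.    0.001 0.   ] shift now [23.16 37.83  0.64] after turn [23.1  37.87  0.64]
```

{"fn": "jog_arm", "kwargs": {"deltas": [[0, 0, 0, 1.1, 1.8, 0, 0], [0, 0, 0, 2.1, 3.5, 0, 0], [0, 0, 0, 2.1, 3.5, 0, 0], [0, 0, 0, 2.1, 3.5, 0, 0], [0, 0, 0, 2.1, 3.5, 0, 0], [0, 0, 0, 2.1, 3.5, 0, 0], [0, 0, 0, 2.1, 3.5, 0, 0], [0, 0, 0, 2.1, 3.5, 0, 0], [0, 0, 0, 2.1, 3.5, 0, 0], [0, 0, 0, 2.1, 3.5, 0, 0], [0, 0, 0, 2.1, 3.5, 0, 0], [0, 0, 0, 1.0, 1.0, 0, 0]]}}

```text
t: 28.23
tool_pos: [0.6218, -0.115, 0.1171]
tool_rot: [3.139, -0.062, 0.002]
contact_force: [-0.6, 0.3, -1.7]
opening: 0.0209
```

{"fn": "jog_arm", "kwargs": {"deltas": [[0, 0, 0, 0, 0, 0, 0], [0, 0, 0, 0, 0, 2, 0], [0, 0, 0, 0, 0, 2, 0], [0, 0, 0, 0, 0, 1.5, 0], [0, 0, 0, 0, 0, 0, 0], [0, 0, 0, 0, 0, 0, 0], [0, 0, 0, 0, 0, 0, 0]]}}

```text
t: 28.82
tool_pos: [0.6204, -0.1095, 0.0627]
tool_rot: [3.141, -0.058, 0.001]
contact_force: [0.2, 0.0, -0.2]
opening: 0.021
```

```bash
python3 go.py 0.621 -.110 .033 -92
```

```text
t 28.82 pos [ 0.6204 -0.1095  0.0627] yawy -92.1 open 0.021 F [ 0.2  0.  -0.2] q6 1.32
turn z -0.002 tilt fix [ 0.    -0.001  0.   ] shift now [0.06 0.05 2.97] after turn [0.06 0.05 2.97]
```

{"fn": "jog_arm", "kwargs": {"deltas": [[0, 0, 0, 0, 0, 1.2, 0], [0, 0, 0, 0, 0, 1, 0], [0, 0, 0, 0, 0, 0.7, 0], [0, 0, 0, 0, 0, 0, 0], [0, 0, 0, 0, 0, 0, 0], [0, 0, 0, 0, 0, 0, 1], [0, 0, 0, 0, 0, 0, 1], [0, 0, 0, 0, 0, 0, 1], [0, 0, 0, 0, 0, -2, 1], [0, 0, 0, 0, 0, -4, 1], [0, 0, 0, 0, 0, -4, 1], [0, 0, 0, 0, 0, -4, 1]]}}

```text
t: 29.82
tool_pos: [0.6194, -0.1097, 0.1737]
tool_rot: [-3.141, 0.06, 0.003]
contact_force: [0.7, 0.2, 0.3]
opening: 0.0851
```

{"fn": "jog_arm", "kwargs": {"deltas": [[0, 0, 0, -4, 0, -1, 1], [0, 0, 0, -4, 0, -1, 1], [0, 0, 0, -4, 0, -1, 1], [0, 0, 0, -4, 0, -1, 1], [0, 0, 0, -4, 0, -1, 1], [0, 0, 0, 0, 0, 0, 1], [0, 0, 0, 0, 0, 0, 1], [0, 0, 0, 0, 0, 0, 1]]}}

```text
t: 30.48
tool_pos: [0.4205, -0.1023, 0.2233]
tool_rot: [3.141, -0.06, 0.002]
contact_force: [0.3, -0.5, 0.5]
opening: 0.0855
```

```bash
python3 - <<'E'
from h import *
im,d=vision.get_image('top');cm=cam('top');Z=xyz(cm,d)[...,2]
np.savez('pics/top1.npz',im=im,d=d)
c=im[130:260,110:550,::-1];w=cv2.resize(c,None,fx=1.8,fy=1.8,interpolation=cv2.INTER_CUBIC)
o=ctrl.get_obs();i2,_=vision.get_image('wrist');np.savez('pics/w7.npz',p=o['tool_pos'],r=o['tool_rot'],im=i2)
cv2.imwrite('pics/fin.png',np.vstack([w[:, :640],i2[:330,:,::-1]]))
roi=np.zeros((480,640),bool);roi[130:260,110:550]=1
n,l,s,_=cv2.connectedComponentsWithStats(((Z>.018)&roi).astype(np.uint8))
for i in range(1,n):
    if s[i,4]>60: m=l==i;print(s[i],*rect(cm,m,.036))
print(o['t'],o['tool_pos'],o['contact_force'])
E
```

```text
[533 130  16  10  86] [ 0.7689 -0.566 ] 0.0386 0.0251 78.5
[ 277  150   35   63 1130] [0.6312 0.0821] 0.1681 0.0892 0.8
[233 158  12  68 594] [0.6012 0.226 ] 0.1823 0.0268 5.0
[ 330  164   93   96 5377] [ 0.5531 -0.1302] 0.2519 0.2368 0.7
[508 222  33  29 533] [ 0.4894 -0.5066] 0.085 0.0667 134.1
[110 238  25  22 454] [0.4467 0.5144] 0.0629 0.0543 90.7
30.5333 [ 0.42076717 -0.10232473  0.22284887] [-0.36046038  0.04108272  0.29197736]
```

View pics/fin.png

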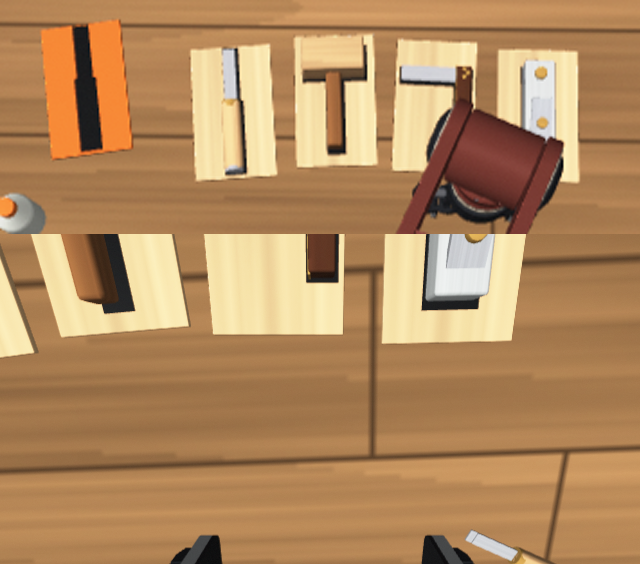

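The final picture shows all four tools on their outlines, and the wrist view (lower half) shows the near ends inside the black. The arm is clear, so I hand in.

```bash
python3 -c "
from station import ctrl
print(ctrl.finish_job())"
```

```text
the job is handed in; nothing more can be done
None
```

All four tools are put away on their own boards, and I handed the job in at about 30.5 s; no verdict is reported. I set the mallet aside on the bench, moved the plane to its board, then placed the chisel, the mallet and finally the square. The chisel I used was the larger one, with a handle measuring 106 x 26 mm.

**Last checks:**
- **Mallet:** about 3 mm from its spot, measured in the final top view.
- **Plane:** about 3 mm off, judged from the wrist picture after release.
- **Chisel:** within about 5 mm and 5.0° in the top view, against 5.1° for its board. The pictures disagreed slightly on its lengthwise offset.
- **Square:** judged by eye only, with the stock end and blade inside the outline. The arm covered part of the square board in the last top view, so I have no measured position for it.
- **Glue and pot:** the arm never came near them. In the last top view they measured about 5–20 mm from the first readings. I put this down to a different assumed height and rough outlines, and did not re-measure.
- **Forces:** the outside force on the tool, read at the end of each move, stayed below 6 N.

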